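# Bring a board under the inspection microscope

### The job

First lift the orange dust cover off the blue test fixture by its handle and set it down gently, upright, in the middle of the black rubber pad. Then push the fixture along the bench, without lifting it, until it lies entirely inside the yellow taped frame under the microscope. Do not bump the microscope, and leave the other things on the bench where they are.

Things in the scene. Friction and masses are not known exactly. Their poses are not given: they have to be found in the camera images.
- fixture: loose blue block, 140 (its x) x 110 (its y) x 35 mm high, about 0.6 kg, standing flat on the bench, with a green circuit board (84 x 62 mm, parts up to 15 mm above the block) on top. Origin: centre of the underside; z up. At yaw 0 its long side runs along world x. It starts to the right (-y) of the frame; its -y long face (140 x 35 mm) is the one to push
- cover: loose orange dust cover, an upside-down box 100 (its x) x 80 (its y) x 40 mm high, 0.16 kg, open below, standing on the fixture's top over the board, its axes along the fixture's. Origin: centre of its lower rim (35 mm above the bench at the start); z up
- cover_handle (a point): middle of the cover's black handle bar, 75 mm above the cover's lower rim; the bar runs along the cover's x, is 10 x 10 mm in section, with 60 mm free between its two legs and 30 mm free space beneath it; axes as the cover's
- pad: black rubber pad fixed flat on the bench, 130 (its x) x 120 (its y) x 3 mm. Origin: centre of its underside
- frame: yellow tape rectangle stuck on the bench under the microscope, flat, nothing to catch on; inside measure 164 (its x) x 134 (its y) mm, so 12 mm spare all round the fixture; tape 6 mm wide. Origin: its centre on the bench; its x is the long side, which the fixture's x must follow
- microscope: fixed stereo microscope; origin and axes are the frame's. Its white head hangs over the frame: x -60 to 60, y -67 to 59 mm, from 107 mm above the bench to 340 mm; eyepieces reach x = +125 mm above 270 mm. Stand at y = 140 to 280 mm, 380 mm high, boom between. An upright tool at the fixture's -y face hits the head before the fixture is home: lean the hand back towards -y by 35 to 45 degrees
- parts_tray: bystander: red divided tray fixed on the bench, 120 x 100 x 28 mm, beside the pad (the two may be swapped). Origin: centre of the underside
- flux_bottle: bystander: loose amber bottle, 36 mm diameter, 85 mm high. Origin: centre of the underside
- solder_spool: bystander: loose metal solder spool, 54 mm diameter, 38 mm high. Origin: centre of the underside
- screwdriver: bystander: loose screwdriver lying on the bench, 160 mm long along its x, under 35 mm high
- multimeter: bystander: loose yellow multimeter lying flat, 150 (its x) x 75 x 41 mm. Origin: centre of the underside
- marker: bystander: loose green marker pen lying along its x, 115 mm long, 13 mm thick. Origin: middle of its underside
Not all that is in view belongs to the job. Of the things like the fixture, leave any that is white; of the rest the larger one is meant.

How it is judged:
On the way, in this order (a step that is already met when the one before it is completed fails the run):
1. the cover stands upright on the pad, let go, while the fixture is still outside the frame (x of cover in the frame of pad between -0.02 and 0.02 m and y of cover in the frame of pad between -0.02 and 0.02 m and z of cover in the frame of pad below 0.008 m and angle between cover's own z axis and vertical below 0.08 rad and contact force between cover and the fingers below 0.1 N and horizontal distance between fixture and frame above 0.05 m), for 0.2 s.
2. the fixture lies inside the yellow frame (x of fixture in the frame of frame between -0.012 and 0.012 m and y of fixture in the frame of frame between -0.012 and 0.012 m and angle between the x axis of fixture and the x axis of frame, either way round below 0.17 rad), for 0.2 s.
At the end, for the whole second after the job is handed in: The cover stands upright and released on the pad (centred within 20 mm along each pad axis); the fixture lies flat wholly inside the yellow frame (centre within 12 mm along each frame axis, turned under 0.17 rad, either way round); both at rest (all of step 2 and x of cover in the frame of pad between -0.02 and 0.02 m and y of cover in the frame of pad between -0.02 and 0.02 m and z of cover in the frame of pad below 0.008 m and angle between cover's own z axis and vertical below 0.08 rad and contact force between cover and the fingers below 0.1 N and linear speed of each of fixture, cover below 0.01 m/s); the robot touches nothing.
It fails at once if the fixture is lifted off the bench (more than 8 mm) or tipped over 10 degrees (height (world z) of fixture above 0.008 m or angle between fixture's own z axis and vertical above 0.17 rad).
It fails at once if the cover is dropped: in free fall with its rim higher than 45 mm above the bench (contact force between cover and anything else below 0.001 N and height (world z) of cover above 0.045 m).
It fails at once if the cover is tipped more than 45 degrees (angle between cover's own z axis and vertical above 0.78 rad).
It fails at once if the robot bumps the microscope (over 6 N) (contact force between the arm and microscope above 6 N).
It fails at once if a bystander is moved more than 25 mm (distance of any of flux_bottle, solder_spool, screwdriver, multimeter, marker from where it was at the start of the episode above 0.025 m).
It also fails if it takes over 67 s, if anything falls off the work surface, if the arm or the gripper's body presses on something with over 40 N, if the wrist force passes 120 N, or if a joint passes its speed limit or range.

### The arm

A 6-joint arm with a two-finger parallel gripper is mounted at the origin on the work surface. World frame = base frame: x ahead of the robot, y to its left, z up, the work surface at z = 0. Lengths are in m, angles in rad, forces in N, time in s.
With the tool pointing down it reaches from about 0.25 to 0.725 m from the base axis. Payload 4 kg.
Tool frame: the origin (TCP) lies between the finger pads; the fingertips stand 8 mm ahead of it and the grasp point (between the pads) lies 11 mm behind it (bot.tip_reach is the distance from the TCP to the fingertips, in m); z points along the fingers, y is the line along which they close (so a half turn about z gives the same grasp; the last joint's range is limited). The gripper opens to 85 mm and grips with 20 to 120 N. Pads are 22 mm wide; open, the fingers measure 114 mm over their backs; the gripper's body (76 mm by 85 mm) begins 54 mm behind the grasp point. The pads swing forward as they close: fully open they stand 13 mm farther back than shut.
Start: joints at [-1.157, 0.241, 0.005, 1.335, 0, 1.571], TCP at [0.201, -0.458, 0.219] pointing down, gripper open.
Joint ranges: [-2.72, 2.72], [-1.05, 1.87], [-1.09, 1.28], [-1.99, 2.15], [-1.42, 1.44], [-3.14, 3.14]. Speed limits (rad/s): [2.79, 2.79, 3.14, 3.14, 3.14, 3.14].

### API

Orientations are given as a unit quaternion [x, y, z, w].
In Python, from workcell import bot gives the robot as it stands.
- The arm moves only by the tool move_arm, never from a script. Its argument "deltas" is a list of rows, each a list of 7 numbers: the opening, from 0 (shut) to 1 (fully open), then the shift along the tool's x, y, z in mm, then the turn, a rotation vector about the tool's x, y, z in degrees. In form: [[gripper, tx, ty, tz, ax, ay, az], ...]. A call has 1 to 10 rows; each row shifts and turns the commanded pose from where the row before left it, along the tool's axes as they then stand; what a row does not reach is not made up. A row lasts 1/12 s, in which the tool goes at most 41.7 mm and 7.16 degrees, less where a joint would pass 70% of its speed; a pose out of reach is approached as far as the arm can. A call is refused whole if a number of a shift passes 41.7 or a number of a turn 7.16, either way. A call with a gripper value outside its range is refused whole. The fingers move at their own pace and stop on an object; the grip force is fixed at half the most. Time passes only in rows, so rows that do not move let the fingers close. It gives the time, the measured TCP pose, the force, the opening and the grip force at its end, in the units of the state.
- bot.get_obs(): the state, without advancing time (a new reading comes with each control period).
- bot.camera(name): name is "scene" or "top"; returns the picture (480x640x3 uint8, blue, green, red); there is no depth.
- bot.calibration(name): a dict with "K" (3x3 intrinsics, pixels), "position" and "orientation" of the camera in the world. Camera axes: x right, y down, z forward; pixel columns grow to the right and rows downward; lengths in m; the calibration is good to about 2 mm. A picture is of the moment at which its call begins. calibration takes no time and is no camera call.
- bot.job_done(): hands the job in; it is judged then, once.
Trained networks look in the newest picture that a camera, given by its name, has taken for a name from the list of things; names that differ only in an ending like _2 or _b are one class to them, and where a whole thing is asked for, a point or a joint stands for the part that bears it (a point fixed in the world has none). Each returns a list of dicts, best first, with "conf" (0 to 1); they miss things now and then, are a little off and sometimes report something else, mostly with a low value. They report only what shows in the picture. A call takes as long as a camera call. They do not tell look-alikes from the thing itself.
- bot.outline_of(query, camera): "pixels" (480x640 bool, what is visible of it) and "rect" ([left, top, width, height] in pixels, round what is visible of it).
The state is a dict: "clock": time; "joint_pos": joint angles; "joint_vel": joint speeds; "tau": joint torques, N m; "eef_pos": TCP position; "tool_rot": TCP orientation; "ft_force": force on the tool from outside, world axes, zero at the start; "ft_torque": the same for the moment, N m; "grip_width": finger opening in m; "grasp_force": force on a finger pad.
Only numpy, scipy, OpenCV 4.12 (cv2) and the standard library are available. Lean on these libraries where they do the work, as an engineer would, in place of code of your own. Each camera call takes 0.05 s, during which the arm holds its last target. There are 200 camera calls.

## Working session

There is one attempt and no reset: what is moved stays moved. The work goes in short steps, Python scripts to look and compute and a tool call to move; the robot and the scene stay as the last step left them, time stands still between calls to the robot, and variables do not carry over. Pictures are saved under pics/ and viewed, at most 10 in all, crops included, and the job is handed in when it is done.

Besides the shell and the picture viewer there is one more tool, called after "Request:" as name(argument=value, ...) on one line, values as JSON. move_arm: Moves the arm, as the interface text tells. Its arguments: {"type":"object","properties":{"deltas":{"type":"array","items":{"type":"array","items":{"type":"number"}}}},"required":["deltas"]}

```bash
mkdir -p pics; ls
python3 - <<'E'
from workcell import bot
import cv2,numpy as np
for c in("scene","top"):
    cv2.imwrite(f"pics/{c}0.png",bot.camera(c)); k=bot.calibration(c); print(c,k)
for q in("fixture","cover","pad","frame","parts_tray","flux_bottle","microscope"):
  for c in("top","scene"):
    for d in bot.outline_of(q,c): print(q,c,round(d["conf"],2),d["rect"],int(d["pixels"].sum()))
o=bot.get_obs();print(o["eef_pos"],o["tool_rot"],o["clock"])
E
```

```text
pics
scene {'K': array([[510.25712673,   0.        , 319.04032142],
       [  0.        , 510.25712673, 241.03687484],
       [  0.        ,   0.        ,   1.        ]]), 'position': array([ 1.30104949, -0.04477666,  0.79993729]), 'orientation': array([ 0.65349705,  0.631887  , -0.29717743, -0.29214038])}
top {'K': array([[443.62674087,   0.        , 315.42392059],
       [  0.        , 443.62674087, 250.66892347],
       [  0.        ,   0.        ,   1.        ]]), 'position': array([ 0.34957492, -0.05929682,  0.96571138]), 'orientation': array([ 0.71472771, -0.69424256,  0.06518649, -0.05424286])}
fixture top 0.97 [454.4, 237.2, 60.2, 55.8] 2156
fixture top 0.82 [400.0, 362.3, 60.1, 71.6] 4195
fixture top 0.78 [294.9, 194.6, 59.3, 71.9] 1311
fixture scene 0.81 [267.9, 263.1, 58.5, 61.7] 1556
fixture scene 0.58 [109.4, 255.7, 68.5, 43.9] 1785
fixture scene 0.56 [184.4, 179.8, 50.8, 38.6] 1855
cover top 0.82 [305.6, 197.2, 43.2, 53.7] 1953
cover scene 0.75 [274.1, 250.8, 42.8, 56.4] 2039
pad top 0.77 [377.0, 257.1, 58.2, 61.5] 3257
pad scene 0.83 [186.5, 241.5, 59.2, 40.2] 1960
frame scene 0.87 [428.3, 255.6, 84.3, 56.9] 393
parts_tray top 0.75 [379.9, 176.2, 52.6, 56.7] 2555
parts_tray top 0.46 [210.2, 306.2, 74.3, 16.2] 464
parts_tray scene 0.91 [176.1, 295.5, 55.8, 56.9] 2896
parts_tray scene 0.6 [209.8, 371.3, 63.2, 4.5] 424
flux_bottle top 0.73 [242.0, 138.2, 19.0, 25.7] 337
flux_bottle top 0.24 [98.6, 309.3, 76.4, 37.8] 2786
flux_bottle scene 0.87 [379.0, 329.0, 16.7, 40.4] 632
microscope top 0.9 [1.9, 117.4, 164.5, 166.7] 16352
microscope top 0.37 [295.0, 194.7, 57.9, 70.9] 1326
microscope scene 0.75 [441.2, 116.1, 198.8, 194.6] 16288
[ 0.20105608 -0.45781313  0.21873117] [ 9.78671549e-01  2.05431252e-01 -6.03108786e-07  3.09713261e-05] 0.8
```

View pics/top0.png

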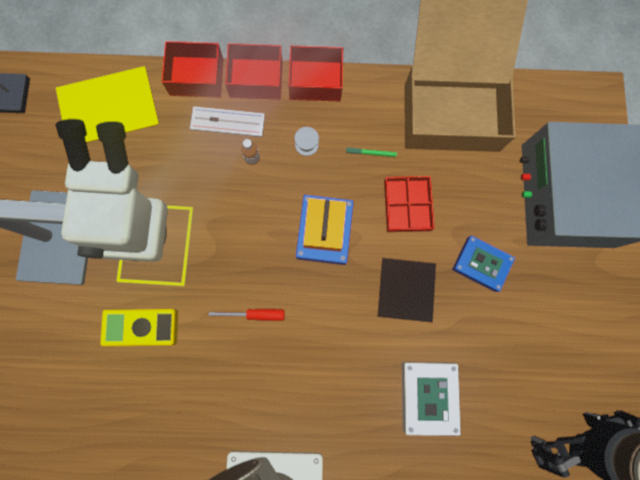

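View pics/scene0.png

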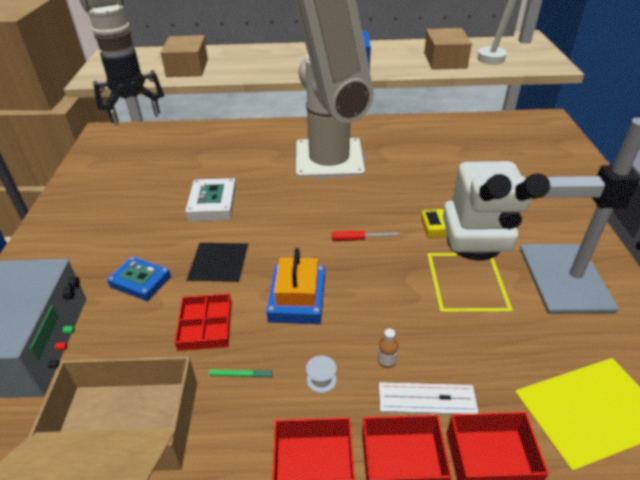

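Three fixture-like things in the top view: white (432,398), small blue (484,263), and the larger blue one carrying the orange cover (325,229). White is excluded and the larger of the blue ones is meant, so it is (325,229). The scene view agrees: (298,292) with the cover on it, frame at (470,282), pad (218,262), tray (204,321). I'll confirm with a crop and fit the poses.

```bash
cat > h.py <<'E'
from workcell import bot
import cv2,numpy as np
from scipy.spatial.transform import Rotation as R
from scipy.optimize import least_squares,minimize
def ray(c,uv,z):
    k=bot.calibration(c);uv=np.atleast_2d(uv).astype(float)
    d=np.c_[uv,np.ones(len(uv))]@np.linalg.inv(k["K"]).T@R.from_quat(k["orientation"]).as_matrix().T
    p=k["position"];return (p+d*((z-p[2])/d[:,2])[:,None])[:,:2]
def proj(c,P):
    k=bot.calibration(c);q=(P-k["position"])@R.from_quat(k["orientation"]).as_matrix()@k["K"].T
    return q[:,:2]/q[:,2:]
def box(p,lx,ly,z0,z1):
    c,s=np.cos(p[2]),np.sin(p[2])
    return np.array([[p[0]+c*a*lx/2-s*b*ly/2,p[1]+s*a*lx/2+c*b*ly/2,z] for a in(-1,1) for b in(-1,1) for z in(z0,z1)])
def fitbox(masks,p0,lx,ly,z0,z1):
    "pose whose projected box hull best matches mask hulls, by signed distance of hull points"
    hs={c:cv2.convexHull(np.argwhere(m)[:,::-1].astype(np.float32))[:,0] for c,m in masks.items()}
    S=4
    def cost(p):
        t=0
        for c,h in hs.items():
            q=cv2.convexHull(proj(c,box(p,lx,ly,z0,z1)).astype(np.float32))
            a=cv2.contourArea(q);b=cv2.contourArea(h);i=cv2.intersectConvexConvex(q,h)[0]
            t+=1-i/(a+b-i)
        return t
    r=minimize(cost,p0,method="Nelder-Mead",options=dict(initial_simplex=[np.add(p0,d) for d in([0,0,0],[.01,0,0],[0,.01,0],[0,0,.1])],xatol=1e-4,fatol=1e-5,maxiter=400))
    return r.x.round(4),round(r.fun,3)
def hsv(c,lo,hi,roi):
    im=bot.camera(c);m=cv2.inRange(cv2.cvtColor(im,cv2.COLOR_BGR2HSV),lo,hi);o=np.zeros_like(m)
    x,y,w,h=roi;o[y:y+h,x:x+w]=m[y:y+h,x:x+w];return o>0
def biggest(m):
    n,l,s,_=cv2.connectedComponentsWithStats(m.astype(np.uint8));return l==1+s[1:,4].argmax()
E
python3 - <<'E'
from h import *
im=bot.camera("top");cv2.imwrite("pics/crop.png",cv2.resize(im[180:440,280:530],None,fx=2.2,fy=2.2,interpolation=cv2.INTER_CUBIC))
blue=((100,100,40),(130,255,255))
ft=hsv("top",*blue,(290,188,70,80));fs=hsv("scene",*blue,(262,245,70,85))
p0=[*ray("top",[325,229],.035)[0],0]
print("fix top",fitbox({"top":ft},p0,.14,.11,0,.035),"both",fitbox({"top":ft,"scene":fs},p0,.14,.11,0,.035))
org=((8,150,100),(22,255,255))
ct=hsv("top",*org,(290,188,70,80));cs=hsv("scene",*org,(262,245,70,85))
print("cover",fitbox({"top":ct,"scene":cs},p0,.10,.08,.035,.075),fitbox({"top":ct},p0,.10,.08,.035,.075))
pd={c:bot.outline_of("pad",c)[0]["pixels"] for c in("top","scene")}
p0=[*ray("top",[407,290],0)[0],0]
print("pad",fitbox(pd,p0,.13,.12,0,.003),fitbox({"top":pd["top"]},p0,.13,.12,0,.003))
ye=((24,120,100),(34,255,255))
a=hsv("scene",*ye,(425,250,90,63));b=hsv("top",*ye,(112,202,84,86))
A=ray("scene",np.argwhere(a)[:,::-1],0);B=ray("top",np.argwhere(b)[:,::-1],0)
def res(p,P):
    c,s=np.cos(p[2]),np.sin(p[2]);d=(P-p[:2])@np.array([[c,-s],[s,c]])
    q=abs(d)-[.085,.07];return np.where((q<0).all(1),q.max(1),np.hypot(*np.maximum(q,0).T))
for P in(A,B,np.r_[A,B]):
    r=least_squares(res,[*ray("scene",[470,282],0)[0],0],args=(P,),loss="soft_l1",f_scale=.003);print("frame",r.x.round(4),len(P),r.cost)
for q,c in(("screwdriver",(247,314)),("bottle",(250,158)),("meter",(138,327)),("tray",(409,204))):print(q,ray("top",c,.02))
E
```

```text
fix top (array([ 0.5626, -0.0904, -0.0883]), np.float64(0.06)) both (array([ 0.5576, -0.0891, -0.0771]), np.float64(0.172))
cover (array([ 0.5552, -0.0859, -0.0305]), np.float64(0.681)) (array([ 0.5716, -0.0964,  0.7247]), np.float64(0.616))
pad (array([ 0.4353, -0.2721, -0.0751]), np.float64(0.066)) (array([ 0.4353, -0.2731, -0.0782]), np.float64(0.017))
frame [ 0.5181  0.2834 -0.0364] 946 0.003942868763786758
frame [ 0.52    0.2817 -0.033 ] 774 0.0021653531985100245
frame [ 0.5191  0.2826 -0.0319] 1720 0.0064575741914750726
screwdriver [[0.37160712 0.06856641]]
bottle [[0.71694113 0.08033027]]
meter [[0.33841233 0.29389292]]
tray [[ 0.62221655 -0.27569254]]
```

View pics/crop.png

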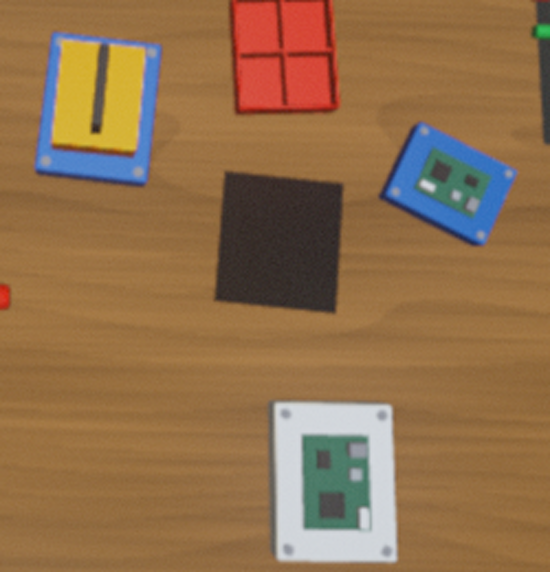

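The crop shows the covered blue fixture clearly larger than the bare blue one; the handle runs from crop (104,45) to (96,132). Next I'll refine the cover and handle.

Run:
```python
from h import *
org=((8,120,80),(30,255,255))
ct=biggest(hsv("top",*org,(292,190,66,76)));cs=biggest(hsv("scene",*org,(265,248,65,80)))
p0=[.561,-.09,-.085]
print("cover",fitbox({"top":ct,"scene":cs},p0,.10,.08,.035,.075),fitbox({"top":ct},p0,.10,.08,.035,.075),ct.sum())
dk=biggest(hsv("top",(0,0,0),(180,255,75),(312,196,24,50)))
print(dk.sum());(c,s,a)=cv2.minAreaRect(np.argwhere(dk)[:,::-1].astype(np.float32));print(c,s,a)
v=np.argwhere(dk)[:,::-1];P=ray("top",v,.115);m=(P.max(0)+P.min(0))/2;w=np.linalg.eigh(np.cov(P.T))[1][:,1];print("handle",m,P.mean(0),np.arctan(w[1]/w[0]),np.ptp(P,axis=0))
for c,m in(("top",ct),("top",dk),("scene",cs)):print(cv2.boundingRect(m.astype(np.uint8)))
```

```text
cover (array([ 0.5634, -0.0881, -0.1035]), np.float64(0.685)) (array([ 0.5629, -0.0884, -0.0362]), np.float64(0.081)) 1676
11
(323.0, 237.5) (3.0, 2.0) 90.0
handle [ 0.52158601 -0.08461283] [ 0.52131868 -0.08477358] -0.22975251725961018 [0.00610353 0.0040099 ]
(304, 199, 42, 52)
(322, 236, 3, 4)
(265, 248, 65, 80)
```

Request:
move_arm(deltas=[[1,0,0,0,0,0,7.15],[1,0,0,0,0,0,7.15],[1,0,0,0,0,0,7.15],[1,0,0,0,0,0,7.15],[1,23.5,-28.5,0,0,0,0],[1,23.5,-28.5,0,0,0,0],[1,23.5,-28.5,0,0,0,0],[1,23.5,-28.5,0,0,0,0],[1,23.5,-28.5,0,0,0,0],[1,23.5,-28.5,0,0,0,0]])

```text
clock: 2.23
eef_pos: [0.3571, -0.2981, 0.2189]
tool_rot: [0.999, -0.043, 0.0, 0.0]
ft_force: [0.7, 0.3, 0.1]
grip_width: 0.0854
grasp_force: 0.0
```

```bash
cat >> h.py <<'E'
def todo(p,Rt=None):
    "shift (mm, present tool axes) and turn (deg) still to go to world position p"
    o=bot.get_obs();r=R.from_quat(o["tool_rot"])
    print("at",o["eef_pos"].round(4) if hasattr(o["eef_pos"],"round") else o["eef_pos"],"x yaw",np.degrees(np.arctan2(*r.as_matrix()[1::-1,0])).round(2),"z",r.as_matrix()[:,2].round(3),"clock",o["clock"],"w",o["grip_width"],"F",np.round(o["ft_force"],2))
    print("shift mm",(r.inv().apply(np.subtract(p,o["eef_pos"]))*1000).round(1))
    if Rt is not None: print("turn deg",np.degrees((r.inv()*Rt).as_rotvec()).round(2))
E
python3 - <<'E'
from h import *
for c in(80,100,120):
    m=hsv("top",(0,0,0),(180,255,c),(316,196,18,50));m=biggest(m)
    P=ray("top",np.argwhere(m)[:,::-1],.115);w=np.linalg.eigh(np.cov(P.T))[1][:,1]
    print(c,m.sum(),"handle",P.mean(0).round(4),((P.max(0)+P.min(0))/2).round(4),np.degrees(np.arctan(w[1]/w[0])).round(1),np.ptp(P,axis=0))
print(ray("top",[[327.3,200.5],[323.6,240]],.115))
todo([.563,-.0885,.2])
E
```

```text
80 11 handle [ 0.5213 -0.0848] [ 0.5216 -0.0846] -13.2 [0.00610353 0.0040099 ]
100 123 handle [ 0.5569 -0.0878] [ 0.5571 -0.0877] -4.0 [0.07719163 0.01031694]
120 144 handle [ 0.5568 -0.0877] [ 0.5581 -0.0877] -4.1 [0.07917925 0.01061067]
[[ 0.59670651 -0.09127493]
 [ 0.5166407  -0.08588446]]
at [ 0.3577 -0.2977  0.2188] x yaw -4.58 z [ 0. -0. -1.] clock 2.3833 w 0.08513001868858543 F [-0.09  0.08 -0.47]
shift mm [ 188.  -224.9   18.8]
```

Request:
move_arm(deltas=[[1,23,-28.2,0,0,0,0],[1,23,-28.2,0,0,0,0],[1,23,-28.2,0,0,0,0],[1,23,-28.2,0,0,0,0],[1,23,-28.2,0,0,0,0],[1,23,-28.2,0,0,0,0],[1,23,-28.2,0,0,0,0],[1,23,-28.2,10,0,0,0],[1,0,0,20,0,0,0],[1,0,0,0,0,0,0]])

```text
clock: 3.22
eef_pos: [0.5574, -0.0898, 0.1846]
tool_rot: [0.999, -0.042, -0.003, -0.0]
ft_force: [-1.4, -0.6, -1.9]
grip_width: 0.0854
grasp_force: 0.0
```

Run:
```python
from h import *
todo([.559,-.088,.099])
im=bot.camera("scene");cv2.imwrite("pics/s1.png",cv2.resize(im[130:340,200:400],None,fx=2.8,fy=2.8,interpolation=cv2.INTER_CUBIC))
```

```text
at [ 0.5574 -0.0898  0.1846] x yaw -4.8 z [-0.007  0.001 -1.   ] clock 3.2167 w 0.08539731517085748 F [-1.38 -0.64 -1.85]
shift mm [ 2.1 -1.9 85.6]
```

View pics/s1.png

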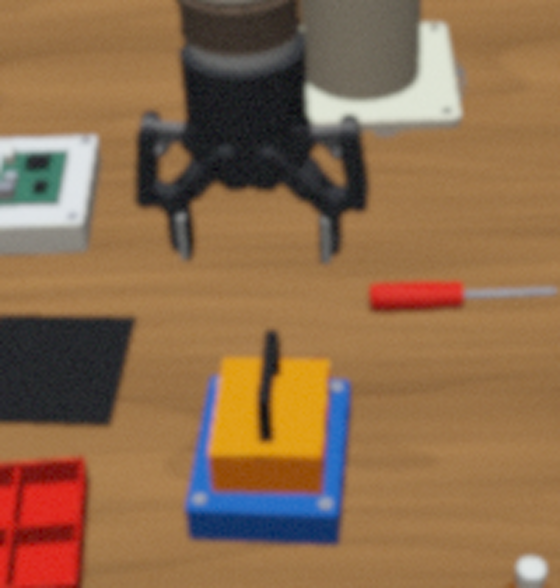

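The fingers (crop 183 and 328) straddle the handle (268). I'll go down and grip.

Request:
move_arm(deltas=[[1,2,-2,25,0,0,0],[1,0,0,25,0,0,0],[1,0,0,20,0,0,0],[1,0,0,10,0,0,0],[1,0,0,5,0,0,0],[1,0,0,0,0,0,0],[1,0,0,0,0,0,0]])

```text
clock: 3.85
eef_pos: [0.5614, -0.0894, 0.1051]
tool_rot: [0.999, -0.043, 0.001, 0.0]
ft_force: [0.5, 0.5, -0.7]
grip_width: 0.0857
grasp_force: 0.0
```

Request:
move_arm(deltas=[[0,0,0,0,0,0,0],[0,0,0,0,0,0,0],[0,0,0,0,0,0,0],[0,0,0,0,0,0,0],[0,0,0,0,0,0,0],[0,0,0,0,0,0,0],[0,0,0,0,0,0,0],[0,0,0,0,0,0,0],[0,0,0,0,0,0,0],[0,0,0,0,0,0,0]])

```text
clock: 4.68
eef_pos: [0.5608, -0.0885, 0.1036]
tool_rot: [0.999, -0.043, -0.0, -0.0]
ft_force: [-0.1, 0.2, 0.5]
grip_width: 0.0002
grasp_force: 0.0
```

Run:
```python
from h import *
todo([.559,-.088,.099])
a=bot.camera("scene")[190:340,220:370];b=bot.camera("top")[170:320,250:400]
cv2.imwrite("pics/s2.png",cv2.resize(np.hstack([a,b]),None,fx=2.6,fy=2.6,interpolation=cv2.INTER_CUBIC))
```

```text
at [ 0.5608 -0.0885  0.1036] x yaw -4.89 z [-0.  0. -1.] clock 4.6833 w 0.0002057698260365656 F [-0.13  0.25  0.46]
shift mm [-1.9 -0.4  4.6]
```

View pics/s2.png

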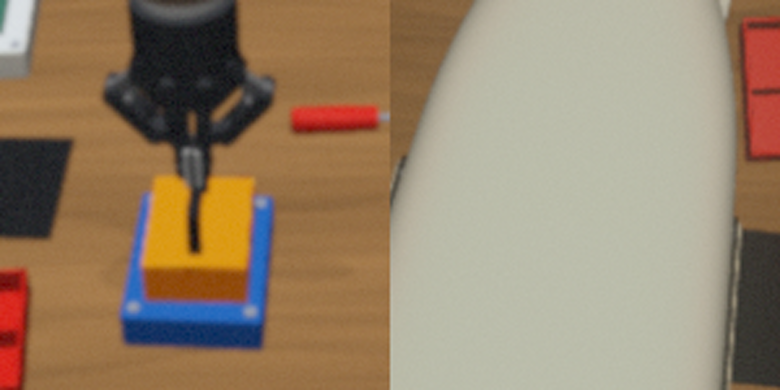

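Run:
```python
from h import *
P=np.array([[.5608,-.0885,.0956],[.5608,-.0885,.1146],[.525,-.085,.115],[.595,-.091,.115],[.5608,-.0885,.115]])
print((proj("scene",P)-[220,190])*2.6)
# fingertip/handle gaps: fit of the fixture with scene alone
fs=biggest(hsv("scene",(100,100,40),(130,255,255),(262,245,70,85)))
print(fitbox({"scene":fs},[.56,-.09,-.08],.14,.11,0,.035))
print(bot.get_obs()["grip_width"])
```

```text
[[194.39132398 200.29300553]
 [193.13431426 182.18213337]
 [198.14338854 150.4320638 ]
 [189.17647004 213.34280086]
 [193.10751834 181.79606044]]
(array([ 0.5536, -0.0877, -0.0585]), np.float64(0.097))
-7.513536118272765e-05
```

Run:
```python
from h import *
print(bot.tip_reach,{k:v for k,v in bot.get_obs().items() if k in("grip_width","grasp_force","eef_pos","ft_force","ft_torque")})
a=bot.camera("scene")[225:300,255:335]
cv2.imwrite("pics/s3.png",cv2.resize(a,None,fx=7.5,fy=7.5,interpolation=cv2.INTER_CUBIC))
```

```text
0.008 {'eef_pos': array([ 0.560824  , -0.08852338,  0.10365204]), 'ft_force': array([-0.29916811,  0.51695949, -0.54084854]), 'ft_torque': array([ 6.22013223e-05, -1.59992178e-02,  5.27507521e-02]), 'grasp_force': 0.0, 'grip_width': -7.513536118272765e-05}
```

View pics/s3.png

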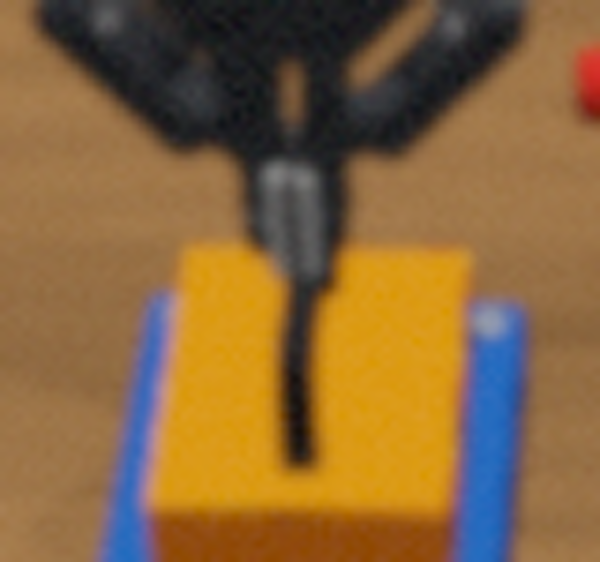

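The pads look about 9 mm apart around the bar (crop 275–310), although the width reads 0. A small lift of 8 mm will show which is true, and it keeps the rim under 45 mm.

Request:
move_arm(deltas=[[0,0,0,-4,0,0,0],[0,0,0,-4,0,0,0],[0,0,0,0,0,0,0],[0,0,0,0,0,0,0]])

```text
clock: 5.22
eef_pos: [0.5613, -0.0886, 0.1123]
tool_rot: [0.999, -0.043, 0.001, 0.0]
ft_force: [0.4, -0.7, 0.2]
grip_width: 0.0001
grasp_force: 0.0
```

Run:
```python
from h import *
o=[bot.get_obs()["ft_force"]]
cs=[]
for i in range(3): im=bot.camera("scene");o.append(bot.get_obs()["ft_force"])
print(np.mean(o,0),bot.get_obs()["grip_width"],bot.get_obs()["eef_pos"])
m=biggest(cv2.inRange(cv2.cvtColor(im,cv2.COLOR_BGR2HSV),(8,120,80),(30,255,255))[248:330,265:330])
org=cv2.inRange(cv2.cvtColor(im,cv2.COLOR_BGR2HSV),(10,150,150),(25,255,255));im0=cv2.imread("pics/scene0.png")
o0=cv2.inRange(cv2.cvtColor(im0,cv2.COLOR_BGR2HSV),(10,150,150),(25,255,255))
for q in(o0,org):
    q=q[250:320,272:325]>0;r=np.argwhere(q);print(q.sum(),r.mean(0),np.percentile(r,[1,99],axis=0))
a=im[225:300,255:335];cv2.imwrite("pics/s4.png",cv2.resize(a,None,fx=7.5,fy=7.5,interpolation=cv2.INTER_CUBIC))
d=cv2.absdiff(im,im0)[262:320,275:325].mean();print(d)
```

```text
[ 0.04442778 -0.18673156 -0.05796364] -0.00022468180803263834 [ 0.56079772 -0.08853211  0.11170886]
1344 [26.19717262 24.77678571] [[ 7.  5.]
 [45. 44.]]
1319 [25.90219864 24.85898408] [[ 7.    5.  ]
 [44.   44.82]]
3.5212643678160918
```

View pics/s4.png

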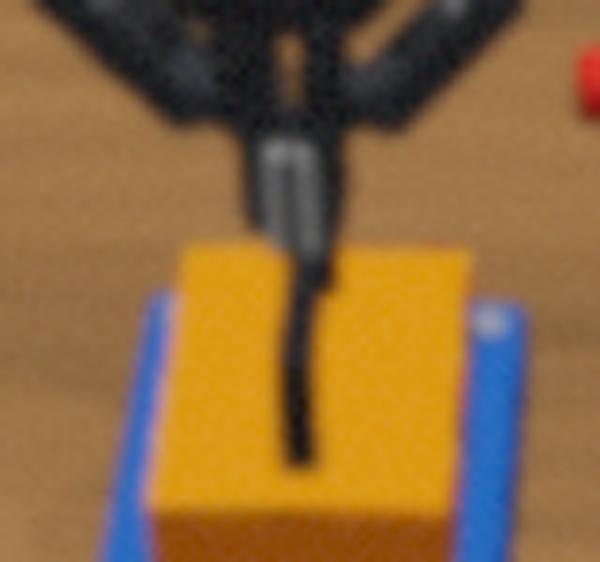

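The cover was not gripped: the closed tips sit above the bar (tip row ~255, bar there at ~262). I'll open, go about 22 mm lower, which the cover top still allows, and close again.

Request:
move_arm(deltas=[[1,0,0,0,0,0,0],[1,0,0,0,0,0,0],[1,0,0,0,0,0,0],[1,0,0,0,0,0,0],[1,0,0,0,0,0,0],[1,0,0,0,0,0,0],[1,0,0,8,0,0,0],[1,0,0,8,0,0,0],[1,0,0,5,0,0,0],[1,0,0,0,0,0,0]])

```text
clock: 6.2
eef_pos: [0.5593, -0.0883, 0.0885]
tool_rot: [0.999, -0.043, -0.002, -0.0]
ft_force: [-0.4, -0.1, -1.2]
grip_width: 0.0854
grasp_force: 0.0
```

Request:
move_arm(deltas=[[0,0,0,0,0,0,0],[0,0,0,0,0,0,0],[0,0,0,0,0,0,0],[0,0,0,0,0,0,0],[0,0,0,0,0,0,0],[0,0,0,0,0,0,0],[0,0,0,0,0,0,0],[0,0,0,0,0,0,0],[0,0,0,0,0,0,0],[0,0,0,0,0,0,0]])

```text
clock: 7.03
eef_pos: [0.561, -0.0884, 0.0909]
tool_rot: [0.999, -0.043, 0.0, -0.0]
ft_force: [0.8, 0.9, 2.0]
grip_width: 0.0078
grasp_force: 61.6
```

Gripped (61 N), but probably near the tips. I'll regrip 6 mm lower before lifting.

Request:
move_arm(deltas=[[0.5,0,0,0,0,0,0],[0.5,0,0,0,0,0,0],[0.5,0,0,0,0,0,0],[0.5,0,0,3,0,0,0],[0.5,0,0,3,0,0,0],[0.5,0,0,0,0,0,0]])

```text
clock: 7.53
eef_pos: [0.5602, -0.0885, 0.0838]
tool_rot: [0.999, -0.043, -0.001, -0.0]
ft_force: [0.9, -0.2, 0.7]
grip_width: 0.0425
grasp_force: 0.0
```

Request:
move_arm(deltas=[[0,0,0,0,0,0,0],[0,0,0,0,0,0,0],[0,0,0,0,0,0,0],[0,0,0,0,0,0,0],[0,0,0,0,0,0,0],[0,0,0,0,0,0,0],[0,0,0,-3,0,0,0],[0,0,0,-4,0,0,0],[0,0,0,0,0,0,0]])

```text
clock: 8.28
eef_pos: [0.5612, -0.0887, 0.0924]
tool_rot: [0.999, -0.043, 0.0, 0.0]
ft_force: [-0.2, 0.3, -1.8]
grip_width: 0.0086
grasp_force: 59.2
```

Run:
```python
from h import *
o=[]
for i in range(3): im=bot.camera("scene");o.append(bot.get_obs()["ft_force"])
print(np.mean(o,0),bot.get_obs()["grip_width"],bot.get_obs()["eef_pos"])
im0=cv2.imread("pics/scene0.png")
for I in(im0,im):
    q=cv2.inRange(cv2.cvtColor(I,cv2.COLOR_BGR2HSV),(10,150,150),(25,255,255))[240:320,272:325]>0;r=np.argwhere(q);print(q.sum(),r.mean(0),np.percentile(r,[1,99],axis=0))
```

```text
[ 0.11075987  0.39610505 -1.84877221] 0.008690418259612951 [ 0.56080692 -0.08861419  0.09174746]
1344 [36.19717262 24.77678571] [[17.  5.]
 [55. 44.]]
1208 [34.70778146 24.56456954] [[15.  4.]
 [51. 44.]]
```

Lifted (−1.85 N, cover mask moved up). Raise it and carry it to the pad.

Request:
move_arm(deltas=[[0,0,0,-8,0,0,0],[0,0,0,-14,0,0,0],[0,0,0,-18,0,0,0],[0,0,0,-18,0,0,0],[0,0,0,-12,0,0,0],[0,-4,7,-4,0,0,0],[0,-8,15,0,0,0,0],[0,-12,21,0,0,0,0],[0,-14,24,0,0,0,0],[0,-14,24,0,0,0,0]])

```text
clock: 9.27
eef_pos: [0.4999, -0.1756, 0.1653]
tool_rot: [0.999, -0.042, -0.001, 0.0]
ft_force: [0.5, -0.8, -2.1]
grip_width: 0.0083
grasp_force: 59.2
```

Request:
move_arm(deltas=[[0,-14,24,0,0,0,0],[0,-14,24,0,0,0,0],[0,-13,23,0,0,0,0],[0,-9,16,0,0,0,0],[0,-5,9,0,0,0,0],[0,-2,5,0,0,0,0],[0,0,0,0,0,0,0],[0,0,0,0,0,0,0]])

```text
clock: 9.93
eef_pos: [0.4361, -0.2702, 0.1656]
tool_rot: [0.999, -0.043, 0.0, -0.0]
ft_force: [1.1, -0.4, -2.1]
grip_width: 0.0085
grasp_force: 59.2
```

Run:
```python
from h import *
o=bot.get_obs();print(o["grip_width"],o["grasp_force"])
im=bot.camera("scene");bot.camera("top")
z=o["eef_pos"][2]-.0498
q=cv2.inRange(cv2.cvtColor(im,cv2.COLOR_BGR2HSV),(8,150,80),(25,255,255));q[:200]=0;q[:,:130]=0;q[310:]=0;q[:,300:]=0
q=biggest(q>0);print(q.sum(),cv2.boundingRect(q.astype(np.uint8)))
print(fitbox({"scene":q},[*o["eef_pos"][:2],-.08],.1,.08,z,z+.04))
todo([.4353,-.2725,.0548])
```

```text
0.008486695937552389 59.15893614292145
1639 (183, 200, 52, 39)
(array([ 0.4389, -0.2687, -0.1112]), np.float64(0.134))
at [ 0.4364 -0.2697  0.1656] x yaw -4.81 z [ 0.  0. -1.] clock 10.0333 w 0.00841469639517111 F [ 0.29  0.31 -1.87]
shift mm [ -0.9   2.9 110.8]
```

Request:
move_arm(deltas=[[0,-1,3,10,0,0,0],[0,0,0,20,0,0,0],[0,0,0,25,0,0,0],[0,0,0,25,0,0,0],[0,0,0,16,0,0,0],[0,0,0,8,0,0,0],[0,0,0,3,0,0,0],[0,0,0,0,0,0,0],[0,0,0,0,0,0,0]])

```text
clock: 10.78
eef_pos: [0.4355, -0.2737, 0.0595]
tool_rot: [0.999, -0.042, 0.001, 0.0]
ft_force: [-0.5, -0.6, -1.8]
grip_width: 0.0086
grasp_force: 59.1
```

Request:
move_arm(deltas=[[0,0,0,1.5,0,0,0],[0,0,0,1.5,0,0,0],[0,0,0,0,0,0,0],[0,0,0,0,0,0,0]])

```text
clock: 11.12
eef_pos: [0.4348, -0.2736, 0.0561]
tool_rot: [0.999, -0.043, 0.0, 0.0]
ft_force: [1.3, 0.1, -2.0]
grip_width: 0.0086
grasp_force: 59.2
```

Request:
move_arm(deltas=[[0,0,0,1.5,0,0,0],[0,0,0,0,0,0,0],[0,0,0,0,0,0,0]])

```text
clock: 11.37
eef_pos: [0.4345, -0.2734, 0.0542]
tool_rot: [0.999, -0.043, -0.0, -0.0]
ft_force: [-0.1, -0.4, -1.7]
grip_width: 0.0088
grasp_force: 59.2
```

Request:
move_arm(deltas=[[0,0,0,1,0,0,0],[0,0,0,0,0,0,0],[0,0,0,0,0,0,0]])

```text
clock: 11.62
eef_pos: [0.4346, -0.2734, 0.0531]
tool_rot: [0.999, -0.043, -0.0, -0.0]
ft_force: [-0.4, -0.4, -1.6]
grip_width: 0.0088
grasp_force: 59.2
```

Request:
move_arm(deltas=[[0,0,0,1,0,0,0],[0,0,0,0,0,0,0],[0,0,0,0,0,0,0]])

```text
clock: 11.87
eef_pos: [0.4348, -0.2732, 0.0526]
tool_rot: [0.999, -0.043, 0.0, -0.0]
ft_force: [-0.0, 2.7, 3.5]
grip_width: 0.0085
grasp_force: 59.7
```

Request:
move_arm(deltas=[[0,0,0,1,0,0,0],[0,0,0,0,0,0,0],[0,0,0,0,0,0,0]])

```text
clock: 12.12
eef_pos: [0.4348, -0.2732, 0.0526]
tool_rot: [0.999, -0.043, 0.0, -0.0]
ft_force: [-2.8, 3.8, 9.6]
grip_width: 0.0083
grasp_force: 60.7
```

Contact is felt. Release and rise.

Request:
move_arm(deltas=[[1,0,0,-1,0,0,0],[1,0,0,0,0,0,0],[1,0,0,0,0,0,0],[1,0,0,0,0,0,0],[1,0,0,0,0,0,0],[1,0,0,-10,0,0,0],[1,0,0,-25,0,0,0],[1,0,0,-35,0,0,0],[1,0,0,-40,0,0,0],[1,0,0,-40,0,0,0]])

```text
clock: 12.95
eef_pos: [0.434, -0.2731, 0.204]
tool_rot: [0.999, -0.043, -0.001, -0.0]
ft_force: [1.0, -0.6, 0.5]
grip_width: 0.0857
grasp_force: 0.0
```

Request:
move_arm(deltas=[[0,-41,0,0,0,0,0],[0,-41,0,0,0,0,0],[0,-41,0,0,0,0,0],[0,-41,0,0,0,0,0],[0,0,0,0,0,0,0]])

```text
clock: 13.37
eef_pos: [0.2645, -0.2568, 0.2022]
tool_rot: [0.999, -0.045, -0.002, -0.001]
ft_force: [0.4, 0.3, -1.4]
grip_width: 0.0259
grasp_force: 0.0
```

Run:
```python
from h import *
todo([.5,-.2,.2])
org=((8,120,80),(30,255,255))
im=bot.camera("scene");cs=biggest(hsv("scene",(8,150,80),(25,255,255),(180,200,75,100)));ct=biggest(hsv("top",*org,(365,245,80,85)))
print(ct.sum(),cs.sum(),"cover",fitbox({"top":ct},[.4353,-.2732,-.08],.1,.08,.003,.043),fitbox({"scene":cs},[.4353,-.2732,-.08],.1,.08,.003,.043))
blue=((100,100,40),(130,255,255))
f={c:biggest(hsv(c,*blue,r)) for c,r in(("top",(285,185,85,90)),("scene",(255,245,85,90)))}
for c in f:print("fix",c,f[c].sum(),fitbox({c:f[c]},[.56,-.09,-.08],.14,.11,0,.035))
a=im[200:340,160:400];b=bot.camera("top")[170:310,240:480];cv2.imwrite("pics/s5.png",cv2.resize(np.vstack([a,b]),None,fx=2.1,fy=2.1))
```

```text
at [ 0.2645 -0.2568  0.2022] x yaw -5.12 z [-0.005  0.002 -1.   ] clock 13.3667 w 0.02585700439552413 F [ 0.37  0.35 -1.38]
shift mm [229.5 -77.6   1.2]
3652 1696 cover (array([ 0.4094, -0.2925, -0.2435]), np.float64(0.689)) (array([ 0.4327, -0.2732, -0.0948]), np.float64(0.059))
fix top 2084 (array([ 0.5622, -0.0909, -0.0905]), np.float64(0.055))
fix scene 2068 (array([ 0.5535, -0.0877, -0.0584]), np.float64(0.081))
```

View pics/s5.png

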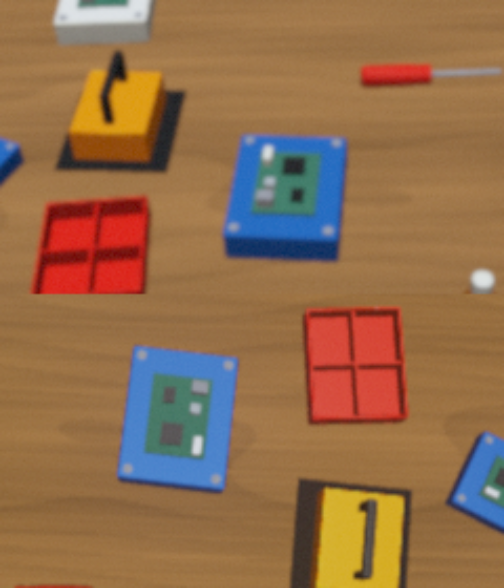

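The cover stands upright and released on the pad, with the fixture uncovered and in place. The cover looks a little to the −y side, so I'll check with a tighter mask and confirm the fixture pose.

Run:
```python
from h import *
im=bot.camera("top")
ct=biggest(hsv("top",(12,190,110),(30,255,255),(375,240,80,90)))
print(ct.sum(),cv2.boundingRect(ct.astype(np.uint8)),fitbox({"top":ct},[.4353,-.2732,-.08],.1,.08,.003,.043))
for y in(-.2732,-.28):print(y,cv2.boundingRect(proj("top",box([.4335,y,-.08],.1,.08,.003,.043)).astype(np.float32)[:,None]))
# dark pad pixels now
p=biggest(hsv("top",(0,0,0),(180,255,70),(370,250,75,75)));h=cv2.boundingRect(p.astype(np.uint8));print("pad rect",h,p.sum())
for p in ([.5622,-.0909,-.0905],[.5535,-.0877,-.0584],[.558,-.0895,-.075]):
  for c in("top","scene"):print(c,cv2.boundingRect(proj(c,box(p,.14,.11,0,.035)).astype(np.float32)[:,None]))
for c,r in(("top",(285,185,85,90)),("scene",(255,245,85,90))):
  print(c,cv2.boundingRect(biggest(hsv(c,(100,100,40),(130,255,255),r)).astype(np.uint8)))
```

```text
1722 (389, 262, 44, 53) (array([ 0.4355, -0.2743, -0.0833]), np.float64(0.036))
-0.2732 (386, 262, 46, 54)
-0.28 (389, 262, 46, 54)
pad rect (379, 259, 56, 62) 818
top (295, 192, 59, 72)
scene (263, 264, 61, 63)
top (294, 196, 58, 71)
scene (266, 262, 59, 61)
top (295, 194, 58, 72)
scene (265, 263, 59, 62)
top (296, 195, 57, 69)
scene (267, 265, 58, 58)
```

The cover is centred on the pad at (0.4355, −0.274). For the push I'll use the open gripper as a two-point fork along the face (tool y along the fixture's x), leaning back about 42°. First turn the tool about its z.

Request:
move_arm(deltas=[[1,0,0,0,0,0,-7],[1,0,0,0,0,0,-7],[1,0,0,0,0,0,-7],[1,0,0,0,0,0,-7],[1,0,0,0,0,0,-7],[1,0,0,0,0,0,-7],[1,0,0,0,0,0,-7],[1,0,0,0,0,0,-7],[1,0,0,0,0,0,-7],[1,0,0,0,0,0,-7]])

```text
clock: 14.75
eef_pos: [0.2714, -0.2594, 0.202]
tool_rot: [0.841, 0.541, -0.0, -0.0]
ft_force: [0.4, -0.1, 0.0]
grip_width: 0.0856
grasp_force: 0.0
```

Request:
move_arm(deltas=[[1,0,0,0,0,0,-7],[1,0,0,0,0,0,-7],[1,0,0,0,0,0,-6.5],[1,0,0,0,0,0,0],[1,0,0,0,0,0,0]])

```text
clock: 15.17
eef_pos: [0.2714, -0.2594, 0.2021]
tool_rot: [0.735, 0.679, -0.0, -0.0]
ft_force: [0.2, -0.3, 1.0]
grip_width: 0.0848
grasp_force: 0.0
```

Run:
```python
from h import *
todo([.553,-.18,.2]);print(np.round(bot.get_obs()["joint_pos"],2))
```

```text
at [ 0.2714 -0.2594  0.2021] x yaw 85.47 z [-0.  0. -1.] clock 15.1667 w 0.08483944179800655 F [ 0.24 -0.28  1.05]
shift mm [101.4 274.5   2. ]
[-0.76  0.   -0.31  1.25  0.    0.89]
```

Request:
move_arm(deltas=[[1,12.7,34.3,0,0,0,0],[1,12.7,34.3,0,0,0,0],[1,12.7,34.3,0,0,0,0],[1,12.7,34.3,0,0,0,0],[1,12.7,34.3,0,0,0,0],[1,12.7,34.3,0,0,0,0],[1,12.7,34.3,0,0,0,0],[1,12.7,34.3,0,0,0,0],[1,0,0,0,0,0,0]])

```text
clock: 15.92
eef_pos: [0.5582, -0.1768, 0.1999]
tool_rot: [0.733, 0.68, 0.001, 0.0]
ft_force: [0.7, -0.5, -0.2]
grip_width: 0.0852
grasp_force: 0.0
```

Request:
move_arm(deltas=[[1,0,0,0,0,7,0],[1,0,0,0,0,7,0],[1,0,0,0,0,7,0],[1,0,0,0,0,7,0],[1,0,0,0,0,7,0],[1,0,0,0,0,7,0],[1,0,0,0,0,0,0],[1,0,0,0,0,0,0]])

```text
clock: 16.58
eef_pos: [0.5516, -0.1805, 0.1985]
tool_rot: [0.687, 0.632, 0.262, -0.246]
ft_force: [0.1, -0.3, 0.6]
grip_width: 0.0854
grasp_force: 0.0
```

Run:
```python
from h import *
todo([.554,-.175,.08]);print(np.round(bot.get_obs()["joint_pos"],2));print(R.from_quat(bot.get_obs()["tool_rot"]).as_matrix().round(3))
```

```text
at [ 0.5516 -0.1805  0.1985] x yaw 84.99 z [ 0.049  0.669 -0.742] clock 16.5833 w 0.08542649550853564 F [ 0.11 -0.3   0.58]
shift mm [-75.2   2.8  91.7]
[-0.63  0.72  0.48  1.78  0.61  0.88]
[[ 0.065  0.997  0.049]
 [ 0.739 -0.081  0.669]
 [ 0.671 -0.007 -0.742]]
```

Request:
move_arm(deltas=[[1,-16.8,0,18.6,0,0,0],[1,-16.8,0,18.6,0,0,0],[1,-16.8,0,18.6,0,0,0],[1,-16.8,0,18.6,0,0,0],[1,-16.8,0,18.6,0,0,0],[1,-16.8,0,18.6,0,0,0],[1,-6.7,0,7.4,0,0,0],[1,0,0,0,0,0,0],[1,0,0,0,0,0,0]])

```text
clock: 17.33
eef_pos: [0.5533, -0.1789, 0.0437]
tool_rot: [0.685, 0.635, 0.263, -0.243]
ft_force: [0.0, -1.2, 1.3]
grip_width: 0.0854
grasp_force: 0.0
```

Run:
```python
from h import *
todo([.554,-.175,.02])
im=bot.camera("scene")[215:345,210:370];cv2.imwrite("pics/s6.png",cv2.resize(im,None,fx=4.5,fy=4.5,interpolation=cv2.INTER_CUBIC))
o=bot.get_obs();M=R.from_quat(o["tool_rot"]).as_matrix()
for t in(8,-5,-15):
  print(t,[((proj("scene",(o["eef_pos"]+M@np.array([x,y,t])/1000)[None])[0]-[210,215])*4.5).round() for y in(-43,43) for x in(-11,11)])
```

```text
at [ 0.5533 -0.1789  0.0437] x yaw 85.74 z [ 0.052  0.666 -0.744] clock 17.3333 w 0.08542931594670646 F [ 0.02 -1.17  1.3 ]
shift mm [-12.9   0.3  20.3]
8 [array([201., 266.]), array([232., 244.]), array([173., 399.]), array([205., 378.])]
-5 [array([180., 251.]), array([212., 229.]), array([151., 384.]), array([184., 362.])]
-15 [array([165., 239.]), array([196., 217.]), array([134., 372.]), array([167., 350.])]
```

View pics/s6.png

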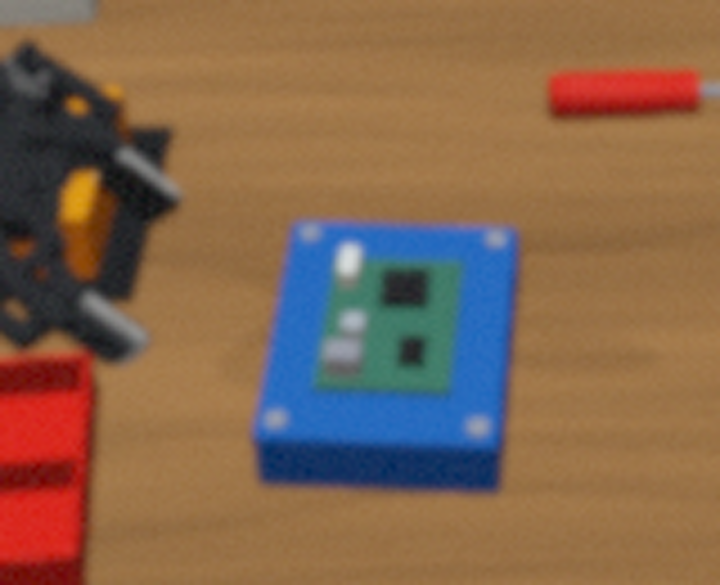

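Both fingertips show behind the −y face, the upper at (185,190) and the lower at (145,340). They sit about 24 mm behind the TCP when open, shorter than stated, which explains the missed grasp. I'll lower further, watching the force.

Request:
move_arm(deltas=[[1,-10,0,11.1,0,0,0],[1,-10,0,11.1,0,0,0],[1,-5,0,5.5,0,0,0],[1,-4,0,4.4,0,0,0],[1,0,0,0,0,0,0],[1,0,0,0,0,0,0]])

```text
clock: 17.88
eef_pos: [0.5529, -0.1797, -0.0006]
tool_rot: [0.685, 0.634, 0.263, -0.243]
ft_force: [1.1, 0.2, 0.7]
grip_width: 0.0854
grasp_force: 0.0
```

Request:
move_arm(deltas=[[1,-1.3,0,1.5,0,0,0],[1,-1.3,0,1.5,0,0,0],[1,0,0,0,0,0,0]])

```text
clock: 18.13
eef_pos: [0.5533, -0.1793, -0.0044]
tool_rot: [0.685, 0.634, 0.264, -0.243]
ft_force: [0.6, 0.1, 3.3]
grip_width: 0.0853
grasp_force: 1.3
```

The bench is felt at TCP z ≈ −0.004. I'll raise 4 mm, close up to the face and start pushing.

Request:
move_arm(deltas=[[1,2.7,0,-3,0,0,0],[1,7.4,-0.8,6.7,0,0,0],[1,7.4,-0.8,6.7,0,0,0],[1,5.2,-0.6,4.7,0,0,0],[1,3.7,-0.4,3.3,0,0,0],[1,3.7,-0.4,3.3,0,0,0],[1,3.6,-0.9,3.3,0,0,0],[1,3.6,-0.9,3.3,0,0,0],[1,3.6,-0.9,3.3,0,0,0],[1,3.6,-0.9,3.3,0,0,0]])

```text
clock: 18.97
eef_pos: [0.5509, -0.1236, -0.0016]
tool_rot: [0.685, 0.635, 0.263, -0.242]
ft_force: [1.1, -4.8, -0.6]
grip_width: 0.0853
grasp_force: 2.3
```

Request:
move_arm(deltas=[[1,5.8,-1.5,5.3,0,0,0],[1,5.8,-1.5,5.3,0,0,0],[1,5.8,-1.5,5.3,0,0,0],[1,5.8,-1.5,5.3,0,0,0],[1,5.8,-1.5,5.3,0,0,0],[1,5.8,-1.5,5.3,0,0,0],[1,4,-1,3.6,0,0,0],[1,2,-0.5,1.8,0,0,0],[1,0,0,0,0,0,0]])

```text
clock: 19.72
eef_pos: [0.5442, -0.0665, -0.0015]
tool_rot: [0.685, 0.635, 0.263, -0.243]
ft_force: [1.0, -1.3, 0.9]
grip_width: 0.0852
grasp_force: 0.8
```

```bash
cat > fx.py <<'E'
from h import *
def fixt(x,y):
    blue=((100,100,40),(130,255,255))
    for c in("top","scene"):
        q=proj(c,box([x,y,-.05],.2,.17,0,.035)).astype(np.float32)[:,None];r=cv2.boundingRect(q)
        m=biggest(hsv(c,*blue,r));print(c,m.sum(),fitbox({c:m},[x,y,-.06],.14,.11,0,.035))
    o=bot.get_obs();print(np.round(o["joint_pos"],2));todo([x,y-.055,0])
E
python3 -c "
from fx import *
fixt(.55,bot.get_obs()['eef_pos'][1]+.053)"
```

```text
top 2039 (array([ 0.554 , -0.0235, -0.082 ]), np.float64(0.077))
scene 2003 (array([ 0.544 , -0.023 , -0.0896]), np.float64(0.075))
[-0.48  0.77  0.    1.15  0.66  1.04]
at [ 0.544  -0.0664 -0.0017] x yaw 85.61 z [ 0.051  0.668 -0.743] clock 19.8167 w 0.0849291264197127 F [ 0.12 -1.37  0.02]
shift mm [-0.   6.1 -2.3]
```

The fixture is sticking to the fork and following well: it is now at (0.549, −0.023), yaw −0.086. Continue, turning about +3° on the way.

Request:
move_arm(deltas=[[1,4,-0.9,3.6,0.3,0,-0.4],[1,7.3,-1.6,6.6,0.3,0,-0.4],[1,9,-2,8,0.3,0,-0.4],[1,9,-1.8,8,0.3,0,-0.4],[1,9,-1.6,8,0.3,0,-0.4],[1,9,-1.4,8,0.3,0,-0.4],[1,9,-1.3,8,0,0,0],[1,9,-1.3,8,0,0,0],[1,9,-1.3,8,0,0,0],[1,9,-1.3,8,0,0,0]])

```text
clock: 20.65
eef_pos: [0.5337, 0.0453, -0.0019]
tool_rot: [0.668, 0.653, 0.257, -0.249]
ft_force: [1.0, -5.2, 0.1]
grip_width: 0.0855
grasp_force: 2.2
```

Request:
move_arm(deltas=[[1,9,-1.3,8,0,0,0],[1,9,-1.3,8,0,0,0],[1,9,-1.3,8,0,0,0],[1,7.3,-1,6.6,0,0,0],[1,4,-0.6,3.6,0,0,0],[1,2,-0.3,1.8,0,0,0],[1,0,0,0,0,0,0]])

```text
clock: 21.23
eef_pos: [0.5288, 0.1003, -0.0012]
tool_rot: [0.667, 0.653, 0.258, -0.25]
ft_force: [-0.0, 0.4, 0.1]
grip_width: 0.0854
grasp_force: 0.0
```

```bash
python3 -c "
from fx import *
fixt(.53,bot.get_obs()['eef_pos'][1]+.043)
cv2.imwrite('pics/s7.png',cv2.resize(np.hstack([bot.camera('scene')[190:340,260:530],bot.camera('top')[180:330,110:340]]),None,fx=1.6,fy=1.6))
"
```

```text
top 2126 (array([ 0.5354,  0.1414, -0.0234]), np.float64(0.089))
scene 1982 (array([ 0.5274,  0.1443, -0.0575]), np.float64(0.091))
[-0.21  0.65 -0.24  0.84  0.72  1.32]
at [ 0.5294  0.0999 -0.0009] x yaw 88.83 z [ 0.019  0.67  -0.742] clock 21.3333 w 0.08526878004722278 F [ 0.8  -0.95 -0.35]
shift mm [-8.   0.9 -8.4]
```

View pics/s7.png

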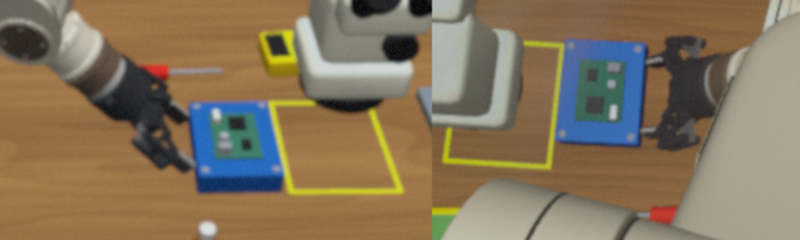

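The fixture touches the frame edge and is nearly square (scene: fixture at (235,145), frame right beside it at (335,145)), with the hand well clear of the head. Push on 130 mm.

Request:
move_arm(deltas=[[1,3.7,-0.5,3.3,0,0,0],[1,7.4,-1,6.7,0,0,0],[1,8.9,-1.3,8,0,0,0],[1,8.9,-1.3,8,0,0,0],[1,8.9,-1.3,8,0,0,0],[1,8.9,-1.3,8,0,0,0],[1,7.4,-1,6.7,0,0,0],[1,3.7,-0.5,3.3,0,0,0],[1,0,0,0,0,0,0]])

```text
clock: 22.18
eef_pos: [0.5232, 0.1781, -0.0009]
tool_rot: [0.667, 0.653, 0.258, -0.249]
ft_force: [-0.5, 0.6, -0.2]
grip_width: 0.0857
grasp_force: 0.0
```

Request:
move_arm(deltas=[[1,3.7,-0.5,3.3,0,0,0],[1,7.4,-1,6.7,0,0,0],[1,7.4,-1,6.7,0,0,0],[1,7.4,-1,6.7,0,0,0],[1,5.9,-0.8,5.3,0,0,0],[1,3,-0.4,2.7,0,0,0],[1,1.5,-0.2,1.3,0,0,0],[1,0,0,0,0,0,0]])

```text
clock: 22.85
eef_pos: [0.5201, 0.2261, -0.001]
tool_rot: [0.668, 0.653, 0.258, -0.248]
ft_force: [1.7, -2.9, 0.7]
grip_width: 0.0853
grasp_force: 1.1
```

```bash
python3 -c "
from fx import *
fixt(.52,bot.get_obs()['eef_pos'][1]+.043)
"
```

```text
top 1194 (array([ 0.5223,  0.2638, -0.0828]), np.float64(0.383))
scene 1800 (array([ 0.5172,  0.2726, -0.0912]), np.float64(0.155))
[ 0.03  0.59 -0.36  0.56  0.73  1.64]
at [ 0.52    0.2261 -0.001 ] x yaw 88.85 z [ 0.021  0.669 -0.743] clock 22.95 w 0.08521314199783202 F [ 1.69 -3.88  0.82]
shift mm [-8.2  0.3 -8.8]
```

Request:
move_arm(deltas=[[1,3,-0.1,2.7,0,0,0],[1,3,-0.1,2.7,0,0,0],[1,2.2,-0.1,2,0,0,0],[1,1.5,-0.1,1.3,0,0,0],[1,0.7,0,0.6,0,0,0],[1,0,0,0,0,0,0]])

```text
clock: 23.45
eef_pos: [0.5199, 0.2397, -0.0011]
tool_rot: [0.668, 0.652, 0.258, -0.248]
ft_force: [1.0, -5.6, 3.2]
grip_width: 0.0856
grasp_force: 2.4
```

Run:
```python
from fx import *
fixt(.52,.28)
im=bot.camera("scene")
b=hsv("scene",(100,100,40),(130,255,255),(420,245,100,75));y=hsv("scene",(24,120,100),(34,255,255),(420,245,100,75))
# near (+x) edge and side gaps, measured on rows/cols: frame inner vs block in scene
for r in range(262,312,6):
    print(r,"Y",[int(a) for a in np.flatnonzero(y[r])[[0,-1]]] if y[r].any() else None,"B",[int(a) for a in np.flatnonzero(b[r])[[0,-1]]] if b[r].any() else None)
for c in (450,465,480,495):
    print(c,"Yrows",np.flatnonzero(y[:,c]),"B",np.flatnonzero(b[:,c])[[0,-1]])
```

```text
top 1071 (array([ 0.5223,  0.2765, -0.0787]), np.float64(0.438))
scene 1788 (array([ 0.5178,  0.2852, -0.0895]), np.float64(0.154))
[ 0.06  0.59 -0.37  0.54  0.73  1.68]
at [ 0.5199  0.2398 -0.0011] x yaw 88.8 z [ 0.021  0.669 -0.743] clock 23.55 w 0.08534334579642514 F [ 0.67 -5.14  2.49]
shift mm [-10.2   0.5 -10.7]
262 Y [495, 495] B [440, 492]
268 Y None B [442, 494]
274 Y None B [443, 496]
280 Y None B [445, 498]
286 Y None B [449, 501]
292 Y [436, 440] B [448, 503]
298 Y [437, 508] B [449, 502]
304 Y [438, 510] B None
310 Y [440, 511] B None
450 Yrows [308 309 310 311] B [249 302]
465 Yrows [308 309 310 311] B [284 303]
480 Yrows [307 308 309 310 311] B [284 303]
495 Yrows [262 263 307 308 309 310 311] B [270 303]
```

By the tape edges and the contact, the fixture is within about 4 mm of centred. Retract straight back, then along the tool axis.

Request:
move_arm(deltas=[[1,-3.7,0.1,-3.3,0,0,0],[1,-11,0.3,-10,0,0,0],[1,-15,0.4,-13.4,0,0,0],[1,-15,0.4,-13.4,0,0,0],[1,0,0,-25,0,0,0],[1,0,0,-35,0,0,0],[1,0,0,-35,0,0,0],[1,0,0,-35,0,0,0],[1,0,0,0,0,0,0]])

```text
clock: 24.45
eef_pos: [0.52, 0.09, 0.0999]
tool_rot: [0.668, 0.652, 0.261, -0.246]
ft_force: [0.6, -0.4, -0.1]
grip_width: 0.0858
grasp_force: 0.0
```

Run:
```python
from h import *
todo([.4,0,.2])
b=biggest(hsv("scene",(100,90,40),(130,255,255),(420,245,100,75)))
# bottom edge of block on bench: lowest blue pixel per column -> z=0, near face
h=cv2.convexHull(np.argwhere(b)[:,::-1].astype(np.float32))
cols=np.arange(454,500);rows=[np.flatnonzero(b[:,c]).max()+.5 for c in cols]
P=ray("scene",np.c_[cols,rows],0);k=np.polyfit(P[:,1],P[:,0],1);yaw=np.arctan(-k[0])
f=np.array([.5185,.283,-.034])
print("yaw",yaw,"near face x at y=.283:",np.polyval(k,.283),"-> centre x",np.polyval(k,.283)-.07)
print("scene",fitbox({"scene":b},f,.14,.11,0,.035))
# left/right bottom corner
r=[i for i in range(294,302) if b[i].any()]
for i in r:
    c=np.flatnonzero(b[i])[[0,-1]];print(i,ray("scene",[[c[0]-.5,i],[c[1]+.5,i]],0).round(4).tolist(),c)
q=bot.outline_of("cover","scene");m=q[0]["pixels"];print("cover",q[0]["rect"],fitbox({"scene":biggest(hsv("scene",(8,150,80),(25,255,255),(180,200,75,100)))},[.4353,-.2732,-.08],.1,.08,.003,.043))
for c in("fixture",):print([(d["conf"],d["rect"]) for d in bot.outline_of(c,"scene")])
```

```text
at [0.52   0.09   0.0999] x yaw 88.97 z [ 0.028  0.668 -0.743] clock 24.45 w 0.08579986299105587 F [ 0.55 -0.36 -0.07]
shift mm [  -1.5 -116.2 -137.9]
yaw -0.04227394555765542 near face x at y=.283: 0.5874424276496344 -> centre x 0.5174424276496343
scene (array([ 0.518 ,  0.2855, -0.0948]), np.float64(0.145))
294 [[0.5581, 0.232], [0.5632, 0.3501]] [448 503]
295 [[0.5611, 0.2335], [0.566, 0.3471]] [449 502]
296 [[0.564, 0.2329], [0.5688, 0.3463]] [449 502]
297 [[0.5668, 0.2322], [0.5717, 0.3454]] [449 502]
298 [[0.5697, 0.2316], [0.5745, 0.3446]] [449 502]
299 [[0.5726, 0.2331], [0.5772, 0.3417]] [450 501]
300 [[0.5754, 0.2325], [0.58, 0.3408]] [450 501]
301 [[0.5782, 0.2319], [0.5828, 0.34]] [450 501]
cover [191.6, 227.8, 47.9, 49.6] (array([ 0.4338, -0.2733, -0.1061]), np.float64(0.059))
[(0.87, [439.0, 250.3, 67.4, 54.5]), (0.75, [107.4, 257.1, 65.0, 45.9]), (0.67, [184.6, 180.2, 51.8, 42.3])]
```

```bash
python3 -c "
from workcell import bot
print(bot.job_done())"
```

```text
the job is handed in; nothing more can be done
None
```

The job is handed in, but no verdict came back. By my measurements the cover stands upright and released within about 2 mm of the pad's centre, and the fixture lies inside the yellow frame, about 1 mm off centre in x and up to 6 mm in y, with no microscope contact seen in the force readings.

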